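Hook the dropped nut out from under the grating

ROBOT

A 6-joint arm with a two-finger parallel gripper is mounted at the origin on the work surface. World frame = base frame: x ahead of the robot, y to its left, z up, the work surface at z = 0. Lengths are in m, angles in rad, forces in N, time in s.
With the tool pointing down it reaches from about 0.325 to 0.9 m from the base axis. Payload 3.5 kg.
Tool frame: the origin (TCP) lies at the very end of the fingers, on their centre line; the grasp point (between the pads) lies 19 mm behind it (r.tcp_to_grasp is the distance from the TCP to the grasp point, in m); z points along the fingers, y is the direction in which the jaws open and shut (so a half turn about z gives the same grasp; the last joint's range is limited). The gripper opens to 85 mm and grips with 20 to 120 N. Pads are 22 mm wide; open, the fingers measure 114 mm over their backs; the gripper's body (76 mm by 85 mm) begins 54 mm behind the grasp point. The pads swing forward as they close: fully open they stand 13 mm farther back than shut.
Start: joints at [-1.434, 0.276, -0.026, 1.268, 0, 1.467], TCP at [0.148, -0.607, 0.231] pointing down, gripper open.
Joint ranges: [-3.12, 3.12], [-0.85, 1.88], [-1.08, 1.24], [-1.95, 2.15], [-1.57, 1.53], [-3.14, 3.14]. Speed limits (rad/s): [2.57, 2.57, 3.14, 3.14, 3.14, 3.14].

INTERFACE

Orientations are given as a rotation vector (axis times angle).
In Python, from plant import r, imaging gives the robot as it stands.
- The arm moves only by the tool drive_tool, never from a script. Its argument "deltas" is a list of rows, each a list of 7 numbers: the shift along the world's x, y, z in units of 0.08 m (1.0 is 0.08 m), then the turn, a rotation vector about the world's x, y, z in units of 360 degrees (1.0 is 360 degrees), then the opening, from 0 (shut) to 1 (fully open). In form: [[x, y, z, wx, wy, wz, gripper], ...]. A call has 1 to 5 rows; each row is the pose to reach, as a shift and turn from the pose measured when the call began, turning the shorter way round; what a row does not reach only later rows make up. A row lasts 1/12 s, in which the tool goes at most 41.7 mm and 7.16 degrees, less where a joint would pass 70% of its speed; a pose out of reach is approached as far as the arm can. A call with a number of a shift or a turn outside -1 to 1 is refused whole. A call with a gripper value outside its range is refused whole. The fingers move at their own pace and stop on an object; "newtons" is the grip in N (left out, the last holds). Time passes only in rows, so rows that repeat a pose let the fingers close. It gives the time, the measured TCP pose, the force and the opening at its end, in the units of the state.
- r.observe(): the state, without advancing time (a new reading comes with each control period).
- imaging.grab_frame(name): name is "scene" or "top" or "wrist"; returns a dict with "pixels" (384x512x3 uint8, red, green, blue), "fx", "fy", "cx", "cy" (pixels), "position" and "rotation" of the camera in the world; the wrist camera has in their place "mount" (4x4, takes a point from camera to tool coordinates, whose origin is the TCP and whose axes are the flange's). Camera axes: x right, y up, looking along -z (the intrinsics and any distortion apply to the point x, -y, -z); pixel columns grow to the right and rows downward; lengths in m; the calibration is good to about 2 mm. The wrist camera is an equidistant fisheye: a pixel r from the principal point sees the ray r / f radians off the axis. A picture is of the moment at which its call begins: read the wrist's pose just before it. There is no depth.
- r.sign_off(): hands the job in, once; it reports no verdict.
The state is a dict: "time_s": time; "q": joint angles; "joint_vel": joint speeds; "joint_torque": joint torques, N m; "tool_pos": TCP position; "orientation": TCP orientation; "wrist_force": force on the tool from outside, world axes, zero at the start; "moment": the same for the moment, N m; "width": opening from 0.0 (shut) to 1.0 (fully open).
Only numpy, scipy, OpenCV 4.12 (cv2) and the standard library are available. Lean on these libraries where they do the work, as an engineer would, in place of code of your own. Each camera call takes 0.05 s, during which the arm holds its last target. There are 200 camera calls.

TASK

A hexagonal nut has dropped under the low steel grating on the brazing bench, where a hand cannot get at it. Pick up the drag hook, use it to pull the nut clear out in front of the grating and set the hook down on the bench, then pick up the nut and lay it flat on the square firebrick, wholly on the brick. The nut must not be touched by hand while it is under the grating.

Things in the scene. Friction and masses are not known exactly. Their poses are not given: they have to be found in the camera images.
- hook_grip (a point): Middle of the drag hook's wooden handle, 36 mm above the bench as the hook stands. y runs along the tool to its blade, z up. Handle 24 mm wide (x), 28 high, 140 long (y), centred here. An 8 mm rod at this height joins it to the blade. A foot plate 60 mm wide, 12 thick stands 76 mm behind (-y). Rigid, 0.42 kg, balances about 35 mm ahead of this point; stands level on blade and foot.
- hook_blade (a point): Middle of the drag hook's blade (same axes), 20 mm above the bench as it stands, 220 mm ahead of the handle point: an upright steel plate 70 mm wide (x), 40 high, 4 thick (y), its lower edge on the bench. Side lips, 4 mm thick, run from its edges 14 mm back to the handle, holding a thing up to 60 mm wide. Below the rod 32 mm of height is free.
- nut_center (a point): Plain steel hexagonal nut lying flat: 40 mm across flats, 46 across corners, 24 high, 24 mm hole, 0.17 kg. The point is its centre, half-way up; z up, x normal to a pair of flats. It starts under the grating in a row with a solid round slug and a square offcut of about its size, their centres 80 mm or more away along the grating's x; none lies between the nut and the open front.
- grating: Fixed low steel grating, bars with gaps of 24 to 54 mm, 332 mm wide (x), 180 deep (y), on four 12 mm legs at its corners (x +-160, y +-84). Underside 120 mm, top 132 mm above the bench. Origin on the bench under its middle, z up. Its open front faces its own -y, with the edge at y = -90 mm; the bench is free for 300 mm in front of it, but for the hook.
- brick: A fixed square firebrick slab, 115 x 115 mm and 32 mm thick, lying on the bench; origin at the centre of its underside, x and y along its sides, z up.
Things that resemble listed ones, but are neither listed nor needed, are in the scene too. Leave any purple look-alike of the brick alone. Leave any red look-alike of the part that bears nut_center alone.

How it is judged:
On the way, in this order (a step that is already met when the one before it is completed fails the run):
1. the hook bears on the nut while the nut is still under the grating (contact force between hook and nut above 0.15 N and y of nut_center in the frame of grating above -0.09 m).
2. the nut is on the bench, wholly in front of the grating's front edge (y of nut_center in the frame of grating below -0.112 m and height (world z) of nut_center below 0.03 m), for 0.1 s.
At the end, for the whole second after the job is handed in: The nut lies flat (within 10 degrees) on the top of the square firebrick, its centre within 40 mm of the brick's middle along each side, and the drag hook lies or stands on the bench (its handle's middle below 55 mm) (x of nut_center in the frame of brick between -0.04 and 0.04 m and y of nut_center in the frame of brick between -0.04 and 0.04 m and z of nut_center in the frame of brick between 0.039 and 0.049 m and angle between nut_center's own z axis and vertical below 0.17 rad and height (world z) of hook_grip below 0.055 m); the robot touches nothing.
It fails at once if the robot itself touches the nut while the nut's centre is still under the grating (contact force between any of the fingers, the arm and nut above 0.5 N and y of nut_center in the frame of grating above -0.09 m).
It also fails if it takes over 61 s, if anything falls off the work surface, if the arm or the gripper's body presses on something with over 40 N, if the wrist force passes 120 N, or if a joint passes its speed limit or range.

## Working session

There is one attempt and no reset: what is moved stays moved. The work goes in short steps, Python scripts to look and compute and a tool call to move; the robot and the scene stay as the last step left them, time stands still between calls to the robot, and variables do not carry over. Pictures are saved under pics/ and viewed, about 8 in all and at most 12, crops included, and the job is handed in when it is done.

Besides the shell and the picture viewer there is one more tool, called after ">>>" as a command line: name --pt "numbers of a row" for each row, then --argument value for the rest. drive_tool: Moves the arm, as the interface text tells. Its arguments: {"type":"object","properties":{"deltas":{"type":"array","items":{"type":"array","items":{"type":"number","minimum":-1,"maximum":1}}},"newtons":{"type":"number"}},"required":["deltas"]}

```bash
mkdir -p pics; ls; python3 - <<'E'
from plant import r, imaging
import cv2,numpy as np
print(r.observe())
ims=[]
for n in ("scene","top"):
    f=imaging.grab_frame(n); cv2.imwrite(f"pics/{n}0.png",f["pixels"][:,:,::-1])
    print(n,{k:(np.round(v,4).tolist() if k!="pixels" else 0) for k,v in f.items()})
    np.save(f"{n}.npy",f,allow_pickle=True)
E
```

```text
pics
{'time_s': 0.0, 'q': array([-1.43438450e+00,  2.77166979e-01, -2.78618989e-02,  1.26797841e+00,
       -3.69011971e-05,  1.46738122e+00]), 'joint_vel': array([-0.00033793,  0.00039366, -0.00140755, -0.00101113,  0.00038061,
        0.002219  ]), 'joint_torque': array([-1.05763083e-03, -4.45509911e+01,  2.95201743e+01,  1.63869717e-02,
       -7.94234916e-05,  6.73726120e-06]), 'tool_pos': array([ 0.14832592, -0.60636283,  0.23014752]), 'orientation': array([-3.11683866e+00, -3.75552768e-01,  1.15171038e-04]), 'wrist_force': array([-0.51133506,  0.10547296, -0.00092603]), 'moment': array([0.02716767, 0.03584416, 0.02231073]), 'width': 1.000135109643533}
scene {'pixels': 0, 'fx': 426.7254, 'fy': 426.7254, 'cx': 264.5341, 'cy': 189.8014, 'position': [0.8776, 0.4681, 0.8863], 'rotation': [0.2465, 0.8959, 2.4653]}
top {'pixels': 0, 'fx': 465.3455, 'fy': 465.3455, 'cx': 257.8459, 'cy': 201.0025, 'position': [0.3283, -0.1215, 1.2271], 'rotation': [0.1325, -0.1153, -1.5516]}
```

```bash
python3 - <<'E'
import cv2
for n in ("scene","top"):
    i=cv2.imread(f"pics/{n}0.png"); cv2.imwrite(f"pics/{n}0b.png",cv2.resize(i,(800,600),interpolation=cv2.INTER_CUBIC))
E
```

```text
(no output)
```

View pics/top0b.png

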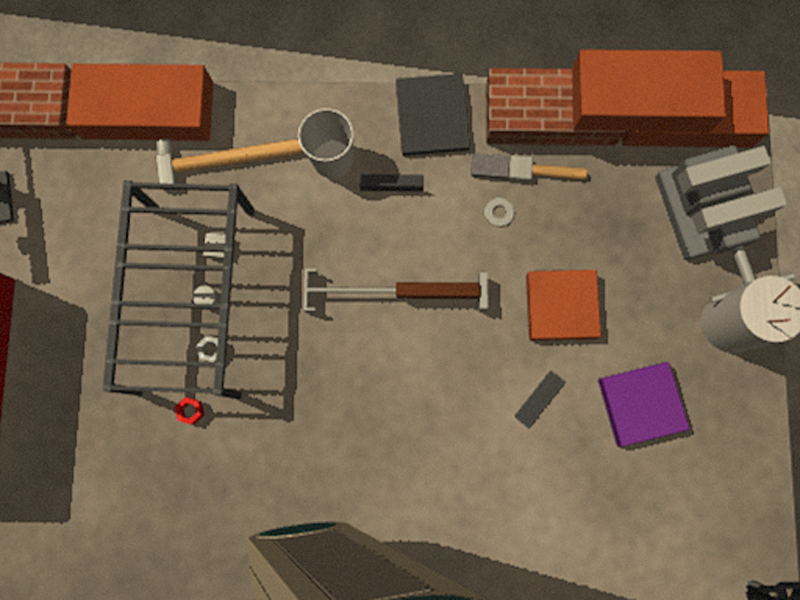

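View pics/scene0b.png

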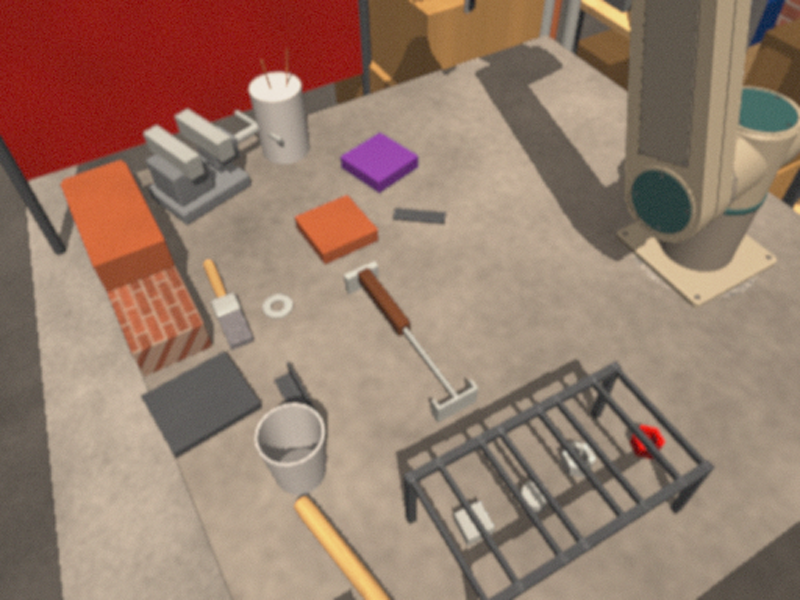

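Top view (800x600): under the grating lie a square (215,245), a round slotted-looking item (204,296) and a hexagon with a hole (208,348). There is also a red hex at (189,410), just outside, and a ring at (500,212). The hexagon at (208,348) fits the nut. The orange square at (564,304) is the brick (the purple one at (645,404) is a decoy), and the hook runs from (308,290) to (487,291). I'll confirm with enlarged crops.

```bash
cat > h.py <<'E'
import numpy as np, cv2
from scipy.spatial.transform import Rotation as R
def px2w(f,uv,z):
    """static camera pixel(s) -> world point at height z"""
    uv=np.atleast_2d(uv).astype(float); M=R.from_rotvec(f["rotation"]).as_matrix() if np.shape(f["rotation"])==(3,) else np.array(f["rotation"])
    d=np.c_[(uv[:,0]-f["cx"])/f["fx"],-(uv[:,1]-f["cy"])/f["fy"],-np.ones(len(uv))]@M.T
    p=np.array(f["position"]); return p+d*((z-p[2])/d[:,2])[:,None]
def w2px(f,P):
    M=R.from_rotvec(f["rotation"]).as_matrix(); c=(np.atleast_2d(P)-f["position"])@M
    return np.c_[f["cx"]+f["fx"]*c[:,0]/-c[:,2], f["cy"]-f["fy"]*c[:,1]/-c[:,2]]
E
python3 - <<'E'
from h import *
f=np.load("top.npy",allow_pickle=True).item()
i=cv2.cvtColor(f["pixels"],cv2.COLOR_RGB2BGR)
def crop(x0,y0,x1,y1,s,name):
    c=cv2.resize(i[y0:y1,x0:x1],None,fx=s,fy=s,interpolation=cv2.INTER_CUBIC)
    for u in range((x0//10+1)*10,x1,10):
        cv2.line(c,((u-x0)*s,0),((u-x0)*s,6),(0,255,255),1); 
        if u%20==0: cv2.putText(c,str(u),((u-x0)*s-10,18),0,.4,(0,255,255),1)
    for v in range((y0//10+1)*10,y1,10):
        cv2.line(c,(0,(v-y0)*s),(6,(v-y0)*s),(0,255,255),1); cv2.putText(c,str(v),(8,(v-y0)*s+4),0,.35,(0,255,255),1)
    cv2.imwrite(name,c); 
crop(62,110,192,256+20,3,"pics/a.png"); crop(190,160,390,240,4,"pics/b.png")
crop(112,135,172,275,4,"pics/c.png")
a=cv2.imread("pics/a.png");c=cv2.imread("pics/c.png"); H=max(a.shape[0],c.shape[0])
pad=lambda m:cv2.copyMakeBorder(m,0,H-m.shape[0],0,0,cv2.BORDER_CONSTANT)
cv2.imwrite("pics/ac.png",np.hstack([pad(a),pad(c)]))
hsv=cv2.cvtColor(i,cv2.COLOR_BGR2HSV)
for nm,lo,hi,(x0,y0,x1,y1) in [("brick",(3,150,90),(15,255,255),(325,160,400,230)),("handle",(0,100,30),(20,255,255),(245,170,315,200)),("red",(0,200,100),(5,255,255),(100,240,140,280))]:
    m=np.zeros(hsv.shape[:2],np.uint8); m[y0:y1,x0:x1]=cv2.inRange(hsv,lo,hi)[y0:y1,x0:x1]
    cs,_=cv2.findContours(m,0,2); k=max(cs,key=cv2.contourArea); print(nm,cv2.contourArea(k),cv2.minAreaRect(k),cv2.boxPoints(cv2.minAreaRect(k)).tolist())
E
```

```text
brick 1867.5 ((360.23565673828125, 194.2132110595703), (43.7952880859375, 45.69292449951172), 87.1375961303711) [[336.3241882324219, 173.48379516601562], [381.9601135253906, 171.20199584960938], [384.1471252441406, 214.942626953125], [338.5111999511719, 217.22442626953125]]
handle 456.0 ((279.9676513671875, 185.5205841064453), (54.115413665771484, 10.14664077758789), 1.2188751697540283) [[252.8081512451172, 190.01719665527344], [253.0239715576172, 179.8728485107422], [307.12713623046875, 181.0239715576172], [306.91131591796875, 191.16831970214844]]
red 40.5 ((120.74275970458984, 266.5780334472656), (7.450802803039551, 15.129691123962402), 81.25383758544922) [[112.69940948486328, 264.0462646484375], [127.65316009521484, 261.74566650390625], [128.78610229492188, 269.10980224609375], [113.83235931396484, 271.410400390625]]
```

View pics/ac.png

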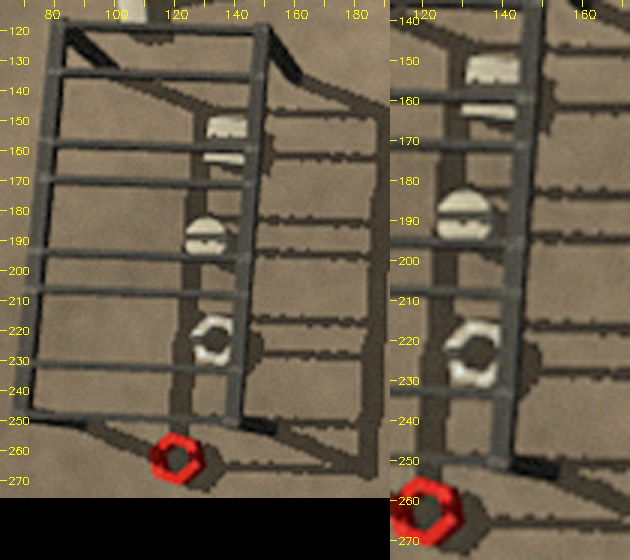

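View pics/b.png

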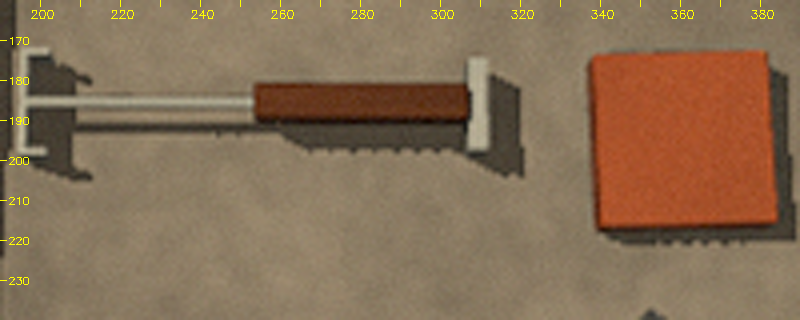

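Crops confirm: the hexagon with a hole at original pixel (133.5,222.5) is the nut; the round slug is at (131,188), the square at (137,155), and the red hex at (121,263) is left alone. The hook blade is at (197,185) and its foot at (310,185). The brick top centre is at about (360,195).

```bash
python3 - <<'E'
from h import *
f=np.load("top.npy",allow_pickle=True).item(); s=np.load("scene.npy",allow_pickle=True).item()
g=px2w(f,[(83,118.5),(151.5,118.5),(142,251.5),(72,247)],0.132); print("grating\n",g.round(4),g.mean(0).round(4))
for a,b in ((0,1),(1,2),(2,3),(3,0)):
    d=g[b]-g[a]; print(np.linalg.norm(d).round(4),np.degrees(np.arctan2(d[1],d[0])).round(2))
print("nut",px2w(f,[(133.5,222.5)],.024).round(4))
print("slug,sq",px2w(f,[(131,188),(137,155)],.024).round(4))
print("red",px2w(f,[(121,263)],.024).round(4))
# hook
h=px2w(f,[(253.5,185.3),(307,186)],.050); print("handle ends top",h.round(4),h.mean(0).round(4),np.linalg.norm(h[0]-h[1]))
b=px2w(f,[(194.5,172.5),(194.5,198.3)],.040); print("blade outer corners",b.round(4),np.linalg.norm(b[0]-b[1]))
r=px2w(f,[(200,185),(252,185.5)],.040); print("rod",r.round(4))
k=px2w(f,[(337,173.5),(381.5,172),(384,215.5),(339,217.5)],.032); print("brick",k.round(4),k.mean(0).round(4),[np.linalg.norm(k[i]-k[i-1]).round(4) for i in range(4)])
d=k[1]-k[0];print(np.degrees(np.arctan2(d[1],d[0])))
# check with scene cam: nut px 800 scale (578,456)->
print("scene nut",px2w(s,np.array([(578,457),(337,228),(647,440)])*.64,.024).round(4), "brick z.032",px2w(s,np.array([(337,224)])*.64,.032).round(4))
E
```

```text
grating
 [[0.7021 0.3257 0.132 ]
 [0.7043 0.1567 0.132 ]
 [0.3787 0.162  0.132 ]
 [0.3867 0.3278 0.132 ]] [0.5429 0.2431 0.132 ]
0.169 -89.25
0.3256 179.07
0.166 87.27
0.3155 -0.38
nut [[0.4585 0.2164 0.024 ]]
slug,sq [[0.5498 0.2283 0.024 ]
 [0.6395 0.2176 0.024 ]]
red [[0.3534 0.2424 0.024 ]]
handle ends top [[ 0.5567 -0.0952  0.05  ]
 [ 0.5568 -0.2328  0.05  ]] [ 0.5568 -0.164   0.05  ] 0.13764485511527985
blade outer corners [[0.5904 0.0598 0.04  ]
 [0.5221 0.0572 0.04  ]] 0.06833153635043868
rod [[ 0.5574  0.0442  0.04  ]
 [ 0.558  -0.0911  0.04  ]]
brick [[ 0.5948 -0.3131  0.032 ]
 [ 0.6005 -0.4295  0.032 ]
 [ 0.4857 -0.433   0.032 ]
 [ 0.4787 -0.317   0.032 ]] [ 0.5399 -0.3731  0.032 ] [np.float64(0.1161), np.float64(0.1166), np.float64(0.1148), np.float64(0.1162)]
-87.20961913946799
scene nut [[ 0.4602  0.2194  0.024 ]
 [ 0.5434 -0.3655  0.024 ]
 [ 0.3586  0.2496  0.024 ]] brick z.032 [[ 0.5418 -0.3671  0.032 ]]
```

>>> drive_tool --pt "0.85 0.97 -0.1 0 0 0.036 1" --pt "0.85 0.97 -0.1 0 0 0.036 1" --pt "0.85 0.97 -0.1 0 0 0.036 1" --newtons 80

```text
time_s: 0.35
tool_pos: [0.2177, -0.5251, 0.2209]
orientation: [-3.049, -0.731, -0.002]
wrist_force: [-1.4, 0.5, -0.5]
width: 0.995
```

>>> drive_tool --pt "0.85 0.97 -0.1 0 0 0.036 1" --pt "0.85 0.97 -0.1 0 0 0.036 1" --pt "0.85 0.97 -0.1 0 0 0.036 1"

```text
time_s: 0.6
tool_pos: [0.2869, -0.4438, 0.2119]
orientation: [-2.941, -1.077, -0.002]
wrist_force: [-0.1, -0.2, 0.4]
width: 0.995
```

>>> drive_tool --pt "0.85 0.97 -0.1 0 0 0.036 1" --pt "0.85 0.97 -0.1 0 0 0.036 1" --pt "0.85 0.97 -0.1 0 0 0.036 1"

```text
time_s: 0.85
tool_pos: [0.3561, -0.3626, 0.203]
orientation: [-2.795, -1.408, -0.002]
wrist_force: [-0.1, 0.0, -0.5]
width: 1.0
```

>>> drive_tool --pt "0.85 0.97 -0.1 0 0 0.036 1" --pt "0.85 0.97 -0.1 0 0 0.036 1" --pt "0.85 0.97 -0.1 0 0 0.036 1"

```text
time_s: 1.1
tool_pos: [0.4253, -0.2817, 0.1943]
orientation: [-2.611, -1.721, -0.001]
wrist_force: [-0.6, -0.4, 0.7]
width: 1.002
```

>>> drive_tool --pt "0.85 0.97 -0.1 0 0 0.036 1" --pt "0.85 0.97 -0.1 0 0 0.036 1" --pt "0.85 0.97 -0.1 0 0 0.036 1"

```text
time_s: 1.35
tool_pos: [0.4948, -0.2009, 0.1855]
orientation: [-2.393, -2.011, -0.0]
wrist_force: [-0.5, 0.6, -0.5]
width: 0.999
```

>>> drive_tool --pt "0.78 0.76 -0.4 0 0 0.0275 1" --pt "0.78 0.76 -0.8 0 0 0.0275 1" --pt "0.78 0.76 -0.8 0 0 0.0275 1" --pt "0.78 0.76 -0.8 0 0 0.0275 1"

```text
time_s: 1.68
tool_pos: [0.5559, -0.136, 0.1164]
orientation: [-2.2, -2.21, 0.005]
wrist_force: [-0.9, -0.1, 0.1]
width: 1.003
```

>>> drive_tool --pt "0 0 0 0 0 0 1"

```text
time_s: 1.77
tool_pos: [0.5555, -0.1351, 0.1152]
orientation: [-2.197, -2.21, 0.007]
wrist_force: [0.1, 0.8, 0.7]
width: 0.999
```

>>> drive_tool --pt "0.02 -0.05 -0.5 0 0 -0.001 1" --pt "0.02 -0.05 -0.9 0 0 -0.001 1" --pt "0.02 -0.05 -0.9 0 0 -0.001 1"

```text
time_s: 2.02
tool_pos: [0.5516, -0.1382, 0.0382]
orientation: [-2.199, -2.195, 0.015]
wrist_force: [-1.7, 0.9, -1.3]
width: 1.0
```

>>> drive_tool --pt "0 0 -0.3 0 0 0 1" --pt "0 0 -0.3 0 0 0 1"

```text
time_s: 2.18
tool_pos: [0.5481, -0.1379, 0.0121]
orientation: [-2.196, -2.189, 0.019]
wrist_force: [-1.1, 1.0, -0.8]
width: 0.994
```

>>> drive_tool --pt "0.11 0 0.06 0 0 0 1" --pt "0.11 0 0.06 0 0 0 1"

```text
time_s: 2.35
tool_pos: [0.5598, -0.1392, 0.0198]
orientation: [-2.199, -2.191, 0.016]
wrist_force: [0.3, -1.1, 0.2]
width: 0.998
```

```bash
python3 - <<'E'
from plant import r
from scipy.spatial.transform import Rotation as R
s=r.observe(); print(s["tool_pos"],R.from_rotvec(s["orientation"]).as_matrix().round(4).tolist(),s["wrist_force"].round(1),s["q"].round(3))
E
```

```text
[ 0.55978525 -0.13919271  0.01975382] [[0.004, 0.9994, -0.0333], [0.9998, -0.0034, 0.0187], [0.0186, -0.0334, -0.9993]] [ 0.3 -1.1  0.2] [-0.359  0.406 -0.335  0.867  0.006  1.216]
```

>>> drive_tool --pt "-0.04 0 -0.03 -0.003 -0.0053 0 1" --pt "-0.04 0 -0.03 -0.003 -0.0053 0 1" --pt "-0.04 0 -0.03 -0.003 -0.0053 0 1"

```text
time_s: 2.6
tool_pos: [0.5577, -0.1396, 0.0195]
orientation: [2.224, 2.216, 0.002]
wrist_force: [-0.4, -0.8, 0.4]
width: 1.0
```

>>> drive_tool --pt "0 0 0 0 0 0 0.0" --pt "0 0 0 0 0 0 0.0" --pt "0 0 0 0 0 0 0.0" --pt "0 0 0 0 0 0 0.0" --pt "0 0 0 0 0 0 0.0" --newtons 80

```text
time_s: 3.02
tool_pos: [0.559, -0.1398, 0.0199]
orientation: [2.223, 2.215, 0.004]
wrist_force: [3.9, 0.2, 2.0]
width: 0.3
```

>>> drive_tool --pt "0 0 0 0 0 0 0.0" --pt "0 0 0 0 0 0 0.0" --pt "0 0 0 0 0 0 0.0" --pt "0 0 0 0 0 0 0.0" --pt "0 0 0 0 0 0 0.0"

```text
time_s: 3.43
tool_pos: [0.5596, -0.1399, 0.0203]
orientation: [2.222, 2.214, 0.005]
wrist_force: [1.1, 1.5, 3.5]
width: 0.265
```

>>> drive_tool --pt "0 0 0.2 0 0 0 0.0" --pt "0 0 0.4 0 0 0 0.0" --pt "0 0 0.4 0 0 0 0.0"

```text
time_s: 3.68
tool_pos: [0.5601, -0.1402, 0.0535]
orientation: [2.221, 2.213, 0.006]
wrist_force: [1.1, -0.2, -2.9]
width: 0.268
```

>>> drive_tool --pt "-0.4 0.1 0 0 0 0 0.0" --pt "-0.8 0.2 0 0 0 0 0.0" --pt "-1.0 0.2 0 0 0 0 0.0" --pt "-1.0 0.2 0 0 0 0 0.0"

```text
time_s: 4.02
tool_pos: [0.472, -0.1216, 0.0501]
orientation: [-2.223, -2.215, 0.003]
wrist_force: [-0.5, 0.8, -5.0]
width: 0.264
```

```bash
cat > look.py <<'E'
import sys
from plant import r, imaging
from h import *
def state():
    s=r.observe(); M=R.from_rotvec(s["orientation"]).as_matrix()
    print("t",round(s["time_s"],2),"pos",s["tool_pos"].round(4),"z",M[:,2].round(4),"y",M[:,1].round(4),"F",s["wrist_force"].round(1),"w",round(s["width"],3))
def crop(name,x0,y0,x1,y1,s,out):
    f=imaging.grab_frame(name); np.save(name+".npy",f,allow_pickle=True)
    i=cv2.cvtColor(f["pixels"],cv2.COLOR_RGB2BGR)
    c=cv2.resize(i[y0:y1,x0:x1],None,fx=s,fy=s,interpolation=cv2.INTER_CUBIC)
    for u in range((x0//10+1)*10,x1,10):
        cv2.line(c,((u-x0)*s,0),((u-x0)*s,6),(0,255,255),1)
        if u%20==0: cv2.putText(c,str(u),((u-x0)*s-10,18),0,.4,(0,255,255),1)
    for v in range((y0//10+1)*10,y1,10):
        cv2.line(c,(0,(v-y0)*s),(6,(v-y0)*s),(0,255,255),1); cv2.putText(c,str(v),(8,(v-y0)*s+4),0,.35,(0,255,255),1)
    cv2.imwrite(out,c); return f
E
python3 - <<'E'
from look import *
state(); crop("top",70,130,330,280,3,"pics/d.png"); state()
E
```

```text
t 4.02 pos [ 0.472  -0.1216  0.0501] z [-0.0039  0.0015 -1.    ] y [ 1.     -0.0037 -0.0039] F [-0.5  0.8 -5. ] w 0.264
t 4.07 pos [ 0.4754 -0.1227  0.051 ] z [ 9.e-04  2.e-04 -1.e+00] y [ 1.e+00 -4.e-03  9.e-04] F [ 0.4 -0.1 -4.6] w 0.265
```

View pics/d.png

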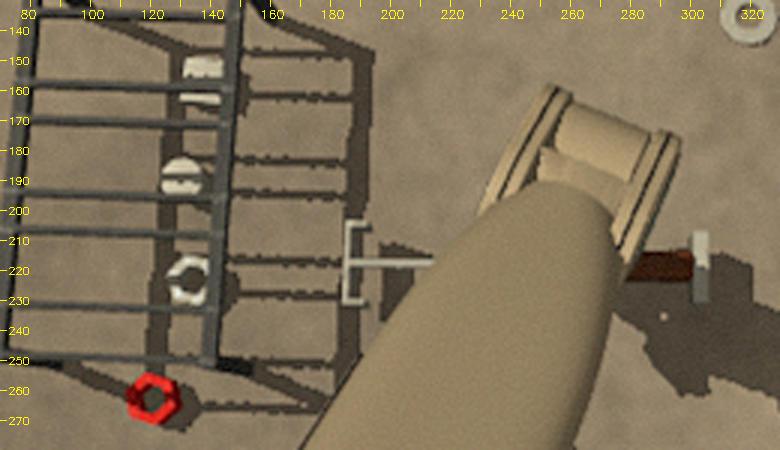

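```bash
python3 - <<'E'
from h import *
f=np.load("top.npy",allow_pickle=True).item()
print(px2w(f,[(186,203.7),(184,231.7)],.072).round(4)); print("rod",px2w(f,[(188,217.5),(213,217.7)],.07).round(4)); print("handle",px2w(f,[(280,218.7),(299,218.3)],.082).round(4))
print("nut",px2w(f,[(70+190/3,130+280/3)],.024).round(4))
E
```

```text
[[0.5028 0.0733 0.072 ]
 [0.4322 0.0754 0.072 ]]
rod [[0.4682 0.0672 0.07  ]
 [0.4687 0.0044 0.07  ]]
handle [[ 0.4672 -0.163   0.082 ]
 [ 0.469  -0.21    0.082 ]]
nut [[0.4563 0.2167 0.024 ]]
```

>>> drive_tool --pt "-0.08 0.3 0.09 0 0 0 0.0" --pt "-0.15 0.65 0.09 0 0 0 0.0" --pt "-0.15 0.95 0.09 0 0 0 0.0" --pt "-0.15 1.0 0.09 0 0 0 0.0"

```text
time_s: 4.4
tool_pos: [0.4623, -0.0397, 0.0571]
orientation: [-2.221, -2.218, -0.002]
wrist_force: [-1.0, -0.7, -3.5]
width: 0.268
```

>>> drive_tool --pt "0 0.3 0 0 0 0 0.0" --pt "0 0.65 0 0 0 0 0.0" --pt "0 0.9 0 0 0 0 0.0" --pt "0 0.9 0 0 0 0 0.0" --pt "0 0.9 0 0 0 0 0.0"

```text
time_s: 4.82
tool_pos: [0.4628, 0.0327, 0.0566]
orientation: [-2.219, -2.221, -0.001]
wrist_force: [0.3, 0.3, -4.0]
width: 0.266
```

>>> drive_tool --pt "0 0.2 0 0 0 0 0.0" --pt "0 0.37 0 0 0 0 0.0" --pt "0 0.37 0 0 0 0 0.0" --pt "0 0.37 0 0 0 0 0.0"

```text
time_s: 5.15
tool_pos: [0.4633, 0.0615, 0.0563]
orientation: [-2.22, -2.222, 0.0]
wrist_force: [-0.8, 0.5, -4.2]
width: 0.271
```

```bash
python3 - <<'E'
from look import *
state(); crop("top",70,130,200,280,4,"pics/e.png")
E
```

```text
t 5.15 pos [0.4633 0.0615 0.0563] z [-7.e-04  7.e-04 -1.e+00] y [ 1.0e+00  1.1e-03 -7.0e-04] F [-0.8  0.5 -4.2] w 0.271
```

View pics/e.png

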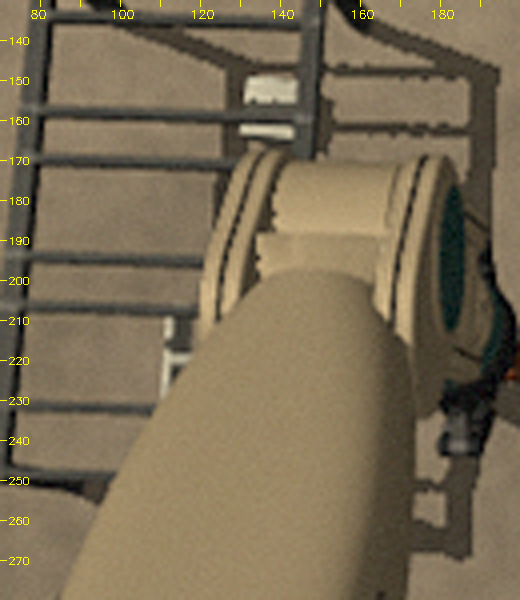

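```bash
python3 - <<'E'
from h import *
f=np.load("top.npy",allow_pickle=True).item()
print(px2w(f,[(111,209),(110.5,230),(117,218.5)],.077).round(4))
E
```

```text
[[0.4859 0.2599 0.077 ]
 [0.4332 0.2577 0.077 ]
 [0.4622 0.2433 0.077 ]]
```

>>> drive_tool --pt "0 0 -0.15 0 0 0 0.0" --pt "0 0 -0.3 0 0 0 0.0" --pt "0 0 -0.43 0 0 0 0.0" --pt "0 0 -0.43 0 0 0 0.0"

```text
time_s: 5.53
tool_pos: [0.4627, 0.0603, 0.0207]
orientation: [-2.221, -2.219, 0.003]
wrist_force: [-0.9, 0.8, -3.9]
width: 0.266
```

>>> drive_tool --pt "0 -0.1 0 0 0 0 0.0" --pt "0 -0.22 0 0 0 0 0.0" --pt "0 -0.36 0 0 0 0 0.0" --pt "0 -0.5 0 0 0 0 0.0" --pt "0 -0.65 0 0 0 0 0.0"

```text
time_s: 5.95
tool_pos: [0.4629, 0.0069, 0.021]
orientation: [-2.222, -2.219, 0.002]
wrist_force: [0.3, 0.7, -4.7]
width: 0.263
```

>>> drive_tool --pt "0 -0.2 0 0 0 0 0.0" --pt "0 -0.4 0 0 0 0 0.0" --pt "0 -0.6 0 0 0 0 0.0" --pt "0 -0.8 0 0 0 0 0.0" --pt "0 -0.9 0 0 0 0 0.0"

```text
time_s: 6.37
tool_pos: [0.4631, -0.0677, 0.0215]
orientation: [2.225, 2.218, -0.002]
wrist_force: [0.7, -0.2, -4.2]
width: 0.267
```

>>> drive_tool --pt "0 -0.2 0 0 0 0 0.0" --pt "0 -0.38 0 0 0 0 0.0" --pt "0 -0.48 0 0 0 0 0.0" --pt "0 -0.48 0 0 0 0 0.0" --pt "0 -0.48 0 0 0 0 0.0"

```text
time_s: 6.78
tool_pos: [0.4631, -0.1064, 0.0216]
orientation: [-2.227, -2.216, 0.002]
wrist_force: [-0.2, 0.2, -3.3]
width: 0.273
```

```bash
python3 - <<'E'
from look import *
state(); crop("top",70,150,330,280,3,"pics/f.png")
E
```

```text
t 6.78 pos [ 0.4631 -0.1064  0.0216] z [-9.e-04 -8.e-04 -1.e+00] y [ 1.0e+00 -4.7e-03 -9.0e-04] F [-0.2  0.2 -3.3] w 0.273
```

View pics/f.png

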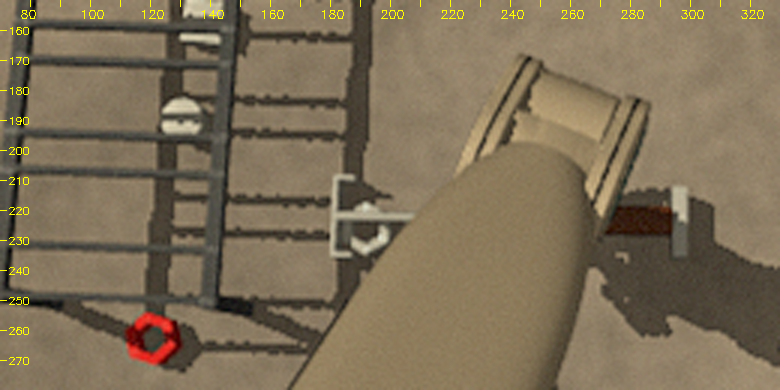

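The nut is out in front of the grating, in the hook's pocket at about px (193,226). Next I lift the hook off it, move it aside and set it down.

>>> drive_tool --pt "0 0 0.2 0 0 0 0.0" --pt "0 0 0.4 0 0 0 0.0" --pt "0 0 0.5 0 0 0 0.0" --pt "0 0 0.5 0 0 0 0.0"

```text
time_s: 7.17
tool_pos: [0.4647, -0.1059, 0.0633]
orientation: [2.222, 2.216, 0.001]
wrist_force: [0.7, -1.0, -2.9]
width: 0.269
```

>>> drive_tool --pt "0.4 0 0 0 0 0 0.0" --pt "0.8 0 0 0 0 0 0.0" --pt "1.0 0 0 0 0 0 0.0" --pt "1.0 0 0 0 0 0 0.0"

```text
time_s: 7.5
tool_pos: [0.5497, -0.1062, 0.0636]
orientation: [2.217, 2.214, 0.006]
wrist_force: [1.0, -0.4, -4.0]
width: 0.266
```

>>> drive_tool --pt "0.2 -0.1 0 0 0 0 0.0" --pt "0.35 -0.25 0 0 0 0 0.0" --pt "0.35 -0.25 0 0 0 0 0.0" --pt "0.35 -0.25 0 0 0 0 0.0"

```text
time_s: 7.83
tool_pos: [0.5774, -0.1261, 0.0626]
orientation: [2.218, 2.215, 0.005]
wrist_force: [-0.5, -0.9, -5.3]
width: 0.267
```

>>> drive_tool --pt "0 0 -0.2 0 0 0 0.0" --pt "0 0 -0.4 0 0 0 0.0" --pt "0 0 -0.51 0 0 0 0.0" --pt "0 0 -0.51 0 0 0 0.0"

```text
time_s: 8.17
tool_pos: [0.5751, -0.125, 0.0205]
orientation: [2.22, 2.218, 0.002]
wrist_force: [-0.9, 0.0, -3.4]
width: 0.266
```

>>> drive_tool --pt "0 0 -0.02 0 0 0 0.0" --pt "0 0 -0.02 0 0 0 0.0"

```text
time_s: 8.33
tool_pos: [0.5753, -0.1249, 0.0199]
orientation: [2.219, 2.218, 0.003]
wrist_force: [-0.2, -0.8, 2.2]
width: 0.268
```

Down on the bench (the force went from -3.4 to +2.2 N). Releasing and rising.

>>> drive_tool --pt "0 0 0 0 0 0 1" --pt "0 0 0 0 0 0 1" --pt "0 0 0 0 0 0 1" --pt "0 0 0 0 0 0 1" --pt "0 0 0 0 0 0 1"

```text
time_s: 8.75
tool_pos: [0.5754, -0.1249, 0.02]
orientation: [2.219, 2.218, 0.003]
wrist_force: [0.2, -0.1, 0.2]
width: 0.956
```

>>> drive_tool --pt "0 0 0.3 0 0 0 1" --pt "0 0 0.7 0 0 0 1" --pt "0 0 1 0 0 0 1" --pt "0 0 1 0 0 0 1"

```text
time_s: 9.08
tool_pos: [0.5797, -0.1263, 0.1057]
orientation: [2.213, 2.211, 0.01]
wrist_force: [0.6, -0.4, -0.1]
width: 1.003
```

>>> drive_tool --pt "0 -0.3 0.5 0 0 0 1" --pt "0 -0.6 0.5 0 0 0 1" --pt "0 -0.9 0.5 0 0 0 1" --pt "0 -1 0.5 0 0 0 1"

```text
time_s: 9.42
tool_pos: [0.5809, -0.2096, 0.147]
orientation: [2.212, 2.206, 0.011]
wrist_force: [0.7, -0.5, 0.6]
width: 0.996
```

```bash
python3 - <<'E'
from look import *
state(); crop("top",140,150,330,300,4,"pics/g.png")
E
```

```text
t 9.42 pos [ 0.5809 -0.2096  0.147 ] z [ 0.0171 -0.0076 -0.9998] y [ 0.9998 -0.0027  0.0172] F [ 0.7 -0.5  0.6] w 0.996
```

View pics/g.png

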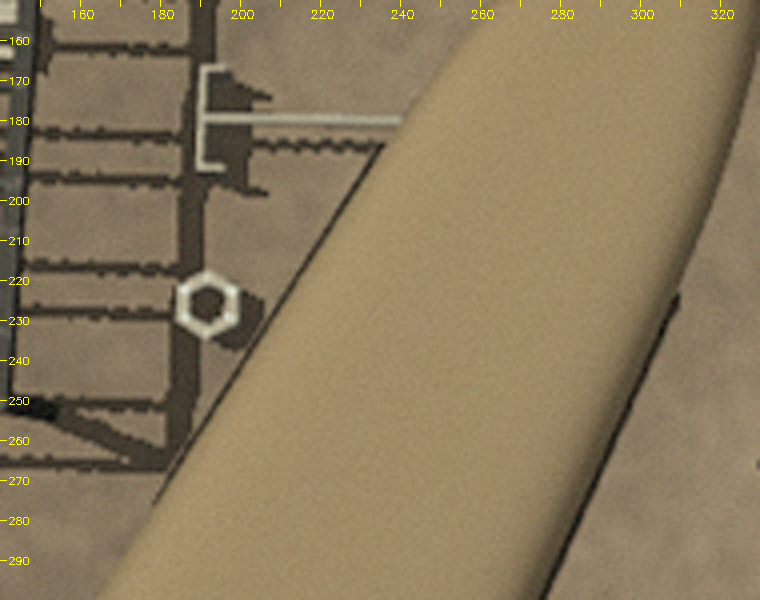

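```bash
python3 - <<'E'
from look import *
f=np.load("top.npy",allow_pickle=True).item()
c=np.array([(207.5,306)])/4+[140,150]
p=px2w(f,c,.024)[0]; print("nut",p.round(4))
k=px2w(f,np.array([(208,270),(239,288),(239,322),(208,342),(177,322),(177,290)])/4+[140,150],.024); print(k.round(4),k.mean(0).round(4))
print(np.degrees(np.arctan2(*(k-k.mean(0))[:,1::-1].T)).round(1))
print("blade",px2w(f,np.array([(202,65),(198,170)])/4+[140,150],.04).round(4))
s=r.observe(); M=R.from_rotvec(s["orientation"]).as_matrix()
a=np.radians(30); T=np.array([[-np.sin(a),np.cos(a),0],[np.cos(a),np.sin(a),0],[0,0,-1]]).T
w=R.from_matrix(T@M.T).as_rotvec()/(2*np.pi); print("turn",w.round(4),np.linalg.det(T)); state()
E
```

```text
nut [0.4504 0.0636 0.024 ]
[[0.4739 0.0642 0.024 ]
 [0.4625 0.0436 0.024 ]
 [0.4403 0.0428 0.024 ]
 [0.427  0.0624 0.024 ]
 [0.4397 0.0831 0.024 ]
 [0.4605 0.0839 0.024 ]] [0.4507 0.0633 0.024 ]
[   2.2  -59.1 -116.7 -177.8  119.1   64.4]
blade [[0.607  0.0709 0.04  ]
 [0.5372 0.0708 0.04  ]]
turn [0.0004 0.0026 0.0839] 1.0
t 9.47 pos [ 0.5801 -0.2094  0.1459] z [ 0.0151 -0.0066 -0.9999] y [ 0.9999 -0.0035  0.0152] F [-0.1 -1.3 -0.1] w 1.0
```

>>> drive_tool --pt "-0.2 0.42 0 0 0.0007 0.015 1" --pt "-0.4 0.85 0 0 0.0007 0.024 1" --pt "-0.4 0.85 0 0 0.0007 0.024 1"

```text
time_s: 9.72
tool_pos: [0.5423, -0.1353, 0.1433]
orientation: [2.046, 2.383, 0.005]
wrist_force: [-1.5, 0.4, -0.7]
width: 0.997
```

>>> drive_tool --pt "-0.2 0.42 0 0 0.0007 0.015 1" --pt "-0.4 0.85 0 0 0.0007 0.024 1" --pt "-0.4 0.85 0 0 0.0007 0.024 1"

```text
time_s: 9.97
tool_pos: [0.5039, -0.0609, 0.1408]
orientation: [-1.845, -2.526, 0.001]
wrist_force: [-1.0, 0.1, -0.1]
width: 0.997
```

>>> drive_tool --pt "-0.2 0.42 0 0 0.0007 0.015 1" --pt "-0.4 0.85 0 0 0.0007 0.024 1" --pt "-0.4 0.85 0 0 0.0007 0.024 1"

```text
time_s: 10.22
tool_pos: [0.4659, 0.0126, 0.1389]
orientation: [-1.633, -2.653, 0.008]
wrist_force: [-1.1, -0.0, -0.5]
width: 1.001
```

```bash
cat > turn.py <<'E'
from look import *
def plan(x,y,z,deg):
    s=r.observe(); M=R.from_rotvec(s["orientation"]).as_matrix(); a=np.radians(deg)
    T=np.array([[-np.sin(a),np.cos(a),0],[np.cos(a),np.sin(a),0],[0,0,-1]]).T
    state(); print("shift units",((np.array([x,y,z])-s["tool_pos"])/.08).round(3),"turn",(R.from_matrix(T@M.T).as_rotvec()/(2*np.pi)).round(4))
E
python3 -c "
from turn import *
plan(.4505,.0634,.003,32)"
```

```text
t 10.22 pos [0.4659 0.0126 0.1389] z [-0.0245  0.0093 -0.9997] y [ 0.8926  0.4505 -0.0177] F [-1.1 -0.  -0.5] w 1.001
shift units [-0.192  0.635 -1.698] turn [-0.0013 -0.004   0.0145]
```

>>> drive_tool --pt "-0.1 0.32 0 -0.0013 -0.004 0.0145 1" --pt "-0.19 0.63 -0.3 -0.0013 -0.004 0.0145 1" --pt "-0.19 0.63 -0.6 -0.0013 -0.004 0.0145 1" --pt "-0.19 0.63 -0.6 -0.0013 -0.004 0.0145 1" --pt "-0.19 0.63 -0.6 -0.0013 -0.004 0.0145 1"

```text
time_s: 10.63
tool_pos: [0.4483, 0.0634, 0.0894]
orientation: [-1.52, -2.745, 0.004]
wrist_force: [0.5, 0.4, 1.0]
width: 1.002
```

```bash
python3 - <<'E'
from turn import *
plan(.4505,.0634,.003,32)
s=r.observe(); f=imaging.grab_frame("wrist"); print({k:np.round(v,4).tolist() for k,v in f.items() if k!="pixels"})
# predicted nut centre pixel
M=R.from_rotvec(s["orientation"]).as_matrix(); pt=M.T@(np.array([.4505,.0634,.024])-s["tool_pos"])
m=np.array(f["mount"]); pc=np.linalg.inv(m)@np.r_[pt,1]; x,y,z=pc[0],-pc[1],-pc[2]; th=np.arctan2(np.hypot(x,y),z); k=f["fx"]*th/np.hypot(x,y); print("pred",f["cx"]+k*x,f["cy"]+k*y)
cv2.imwrite("pics/w.png",f["pixels"][:,:,::-1])
E
```

```text
t 10.63 pos [0.4483 0.0634 0.0894] z [-0.0047  0.     -1.    ] y [ 0.8478  0.5304 -0.004 ] F [0.5 0.4 1. ] w 1.002
shift units [ 2.80e-02 -1.00e-03 -1.08e+00] turn [-0.     -0.0007 -0.0001]
{'fx': 297.3186, 'fy': 297.3186, 'cx': 255.4522, 'cy': 191.8677, 'mount': [[0.0002, 0.9569, 0.2904, 0.0732], [1.0, 0.0001, -0.001, -0.0008], [-0.001, 0.2904, -0.9569, -0.1427], [0.0, 0.0, 0.0, 1.0]]}
pred 259.07778358154934 206.6145959748336
```

View pics/w.png

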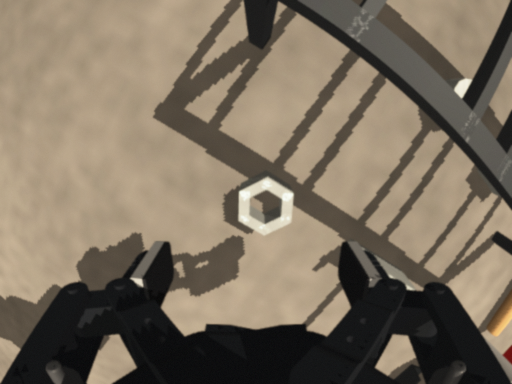

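Wrist view: the nut is at (266,206) with its flats facing the jaws, about 5 mm off the centre line along the jaw axis. I correct for that and descend.

>>> drive_tool --pt "0.07 0.03 -0.3 0 -0.0007 0 1" --pt "0.07 0.03 -0.6 0 -0.0007 0 1" --pt "0.07 0.03 -0.8 0 -0.0007 0 1" --pt "0.07 0.03 -0.8 0 -0.0007 0 1" --pt "0.07 0.03 -0.8 0 -0.0007 0 1"

```text
time_s: 11.1
tool_pos: [0.4564, 0.0649, 0.0272]
orientation: [1.524, 2.744, 0.002]
wrist_force: [0.4, -0.5, 1.3]
width: 0.996
```

```bash
python3 -c "
from turn import *
plan(.454,.0656,.003,32)"
```

```text
t 11.1 pos [0.4564 0.0649 0.0272] z [ 0.0028  0.     -1.    ] y [0.8489 0.5286 0.0024] F [ 0.4 -0.5  1.3] w 0.996
shift units [-0.029  0.009 -0.303] turn [-0.      0.0005  0.0003]
```

>>> drive_tool --pt "-0.02 0 -0.15 0 0.0004 0 1" --pt "-0.02 0 -0.29 0 0.0004 0 1" --pt "-0.02 0 -0.29 0 0.0004 0 1" --pt "-0.02 0 -0.29 0 0.0004 0 1"

```text
time_s: 11.43
tool_pos: [0.4551, 0.0647, 0.0044]
orientation: [1.526, 2.746, 0.0]
wrist_force: [-0.2, 0.1, -0.0]
width: 1.0
```

>>> drive_tool --pt "0 0 0 0 0 0 0" --pt "0 0 0 0 0 0 0" --pt "0 0 0 0 0 0 0" --pt "0 0 0 0 0 0 0" --pt "0 0 0 0 0 0 0" --newtons 50

```text
time_s: 11.85
tool_pos: [0.4559, 0.0647, 0.0053]
orientation: [1.525, 2.745, 0.002]
wrist_force: [-1.3, 0.3, 5.8]
width: 0.454
```

>>> drive_tool --pt "0 0 0 0 0 0 0" --pt "0 0 0 0 0 0 0" --pt "0 0 0 0 0 0 0"

```text
time_s: 12.1
tool_pos: [0.4559, 0.0647, 0.0054]
orientation: [1.525, 2.744, 0.002]
wrist_force: [-0.5, -0.8, 1.4]
width: 0.456
```

>>> drive_tool --pt "0 0 0.3 0 0 0 0" --pt "0 0 0.7 0 0 0 0" --pt "0 0 1 0 0 0 0" --pt "0 0 1 0 0 0 0"

```text
time_s: 12.43
tool_pos: [0.4599, 0.0648, 0.0898]
orientation: [1.521, 2.738, 0.009]
wrist_force: [0.3, 0.6, 0.1]
width: 0.457
```

>>> drive_tool --pt "0.1 -0.4 0.3 0 0 0 0" --pt "0.2 -0.8 0.5 0 0 0 0" --pt "0.2 -1 0.5 0 0 0 0"

```text
time_s: 12.68
tool_pos: [0.4804, -0.0181, 0.1331]
orientation: [1.517, 2.73, 0.011]
wrist_force: [1.9, -0.3, -1.1]
width: 0.459
```

>>> drive_tool --pt "0.1 -0.4 0 0 0 0 0" --pt "0.2 -0.8 0 0 0 0 0" --pt "0.2 -1 0 0 0 0 0"

```text
time_s: 12.93
tool_pos: [0.498, -0.1013, 0.1327]
orientation: [1.519, 2.726, 0.009]
wrist_force: [0.1, -0.7, -1.3]
width: 0.453
```

>>> drive_tool --pt "0.1 -0.4 0 0 0 0 0" --pt "0.2 -0.8 0 0 0 0 0" --pt "0.2 -1 0 0 0 0 0"

```text
time_s: 13.18
tool_pos: [0.5152, -0.1848, 0.1318]
orientation: [1.521, 2.723, 0.008]
wrist_force: [0.8, -0.6, -1.6]
width: 0.459
```

>>> drive_tool --pt "0.1 -0.4 0 0 0 0 0" --pt "0.2 -0.8 0 0 0 0 0" --pt "0.2 -1 0 0 0 0 0"

```text
time_s: 13.43
tool_pos: [0.5322, -0.2684, 0.1305]
orientation: [1.523, 2.72, 0.006]
wrist_force: [1.1, -0.6, -0.5]
width: 0.456
```

```bash
python3 -c "
from turn import *
plan(.541,-.370,.0374,32)"
```

```text
t 13.43 pos [ 0.5322 -0.2684  0.1305] z [ 0.0231 -0.0083 -0.9997] y [0.8523 0.5229 0.0153] F [ 1.1 -0.6 -0.5] w 0.456
shift units [ 0.11  -1.271 -1.164] turn [0.0013 0.0037 0.0013]
```

>>> drive_tool --pt "0.05 -0.4 0 0.0013 0.0037 0 0" --pt "0.08 -0.8 0 0.0013 0.0037 0 0" --pt "0.08 -1 0 0.0013 0.0037 0 0" --pt "0.08 -1 0 0.0013 0.0037 0 0"

```text
time_s: 13.77
tool_pos: [0.5383, -0.3515, 0.1293]
orientation: [-1.539, -2.739, 0.002]
wrist_force: [0.7, 1.3, -1.1]
width: 0.457
```

>>> drive_tool --pt "0.03 -0.24 -0.3 0 0 0 0" --pt "0.03 -0.24 -0.6 0 0 0 0" --pt "0.03 -0.24 -0.8 0 0 0 0" --pt "0.03 -0.24 -0.8 0 0 0 0"

```text
time_s: 14.1
tool_pos: [0.5369, -0.3665, 0.06]
orientation: [-1.533, -2.73, -0.003]
wrist_force: [-1.3, 1.0, -2.0]
width: 0.457
```

```bash
python3 -c "
from turn import *
plan(.541,-.370,.0374,32)
imaging
crop('top',320,150,420,240,6,'pics/i.png')"
```

```text
t 14.1 pos [ 0.5369 -0.3665  0.06  ] z [-0.0086  0.0069 -0.9999] y [ 0.854   0.5203 -0.0037] F [-1.3  1.  -2. ] w 0.457
shift units [ 0.052 -0.044 -0.283] turn [-0.0011 -0.0014  0.0018]
```

Lowering slowly onto the brick.

>>> drive_tool --pt "0.05 -0.04 -0.12 -0.0011 -0.0014 0 0" --pt "0.05 -0.04 -0.22 -0.0011 -0.0014 0 0" --pt "0.05 -0.04 -0.26 -0.0011 -0.0014 0 0" --pt "0.05 -0.04 -0.26 -0.0011 -0.0014 0 0"

```text
time_s: 14.48
tool_pos: [0.5415, -0.3695, 0.0411]
orientation: [1.536, 2.738, -0.0]
wrist_force: [-0.6, -0.1, -1.5]
width: 0.46
```

```bash
python3 -c "
from turn import *
plan(.541,-.370,.0374,32)"
```

```text
t 14.48 pos [ 0.5415 -0.3695  0.0411] z [ 0.0013 -0.001  -1.    ] y [8.535e-01 5.211e-01 6.000e-04] F [-0.6 -0.1 -1.5] w 0.46
shift units [-0.007 -0.006 -0.046] turn [0.0002 0.0002 0.0016]
```

>>> drive_tool --pt "0 0 -0.03 0 0 0 0" --pt "0 0 -0.05 0 0 0 0" --pt "0 0 -0.05 0 0 0 0"

```text
time_s: 14.73
tool_pos: [0.5418, -0.3696, 0.0375]
orientation: [1.536, 2.738, -0.0]
wrist_force: [0.8, 0.8, -1.2]
width: 0.458
```

>>> drive_tool --pt "0 0 -0.01 0 0 0 0" --pt "0 0 -0.01 0 0 0 0"

```text
time_s: 14.9
tool_pos: [0.5419, -0.3697, 0.0374]
orientation: [1.536, 2.738, -0.001]
wrist_force: [-1.1, 1.0, 1.9]
width: 0.454
```

>>> drive_tool --pt "0 0 0 0 0 0 1" --pt "0 0 0 0 0 0 1" --pt "0 0 0 0 0 0 1" --pt "0 0 0 0 0 0 1" --pt "0 0 0 0 0 0 1"

```text
time_s: 15.32
tool_pos: [0.542, -0.3698, 0.0374]
orientation: [1.536, 2.737, -0.001]
wrist_force: [0.2, 0.0, 0.7]
width: 0.999
```

>>> drive_tool --pt "0 0 0.3 0 0 0 1" --pt "0 0 0.7 0 0 0 1" --pt "0 0 1 0 0 0 1" --pt "0 0 1 0 0 0 1"

```text
time_s: 15.65
tool_pos: [0.5454, -0.3726, 0.1238]
orientation: [1.531, 2.728, -0.004]
wrist_force: [0.7, -0.3, 0.5]
width: 1.002
```

>>> drive_tool --pt "-0.3 0 0.5 0 0 0 1" --pt "-0.7 0 1 0 0 0 1" --pt "-1 0 1 0 0 0 1" --pt "-1 0 1 0 0 0 1"

```text
time_s: 15.98
tool_pos: [0.4629, -0.3738, 0.2083]
orientation: [1.532, 2.723, -0.008]
wrist_force: [-0.5, -0.2, 0.7]
width: 0.996
```

```bash
python3 - <<'E'
from look import *
state(); crop("scene",120,60,400,270,2,"pics/j1.png"); crop("top",180,150,420,260,3,"pics/j2.png")
a=cv2.imread("pics/j1.png")
cv2.imwrite("pics/j.png",a)
E
```

```text
t 15.98 pos [ 0.4629 -0.3738  0.2083] z [ 0.0122 -0.0129 -0.9998] y [0.8547 0.5191 0.0037] F [-0.5 -0.2  0.7] w 0.996
```

View pics/j.png

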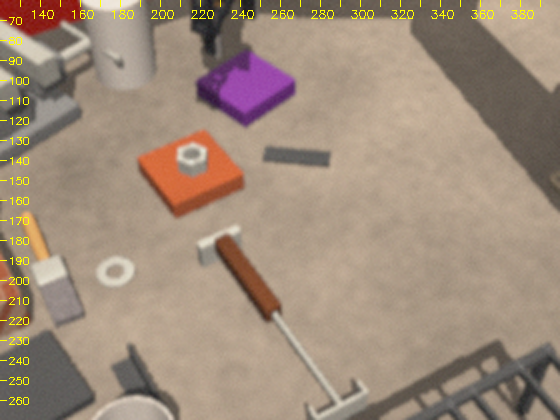

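The nut lies flat near the brick's middle at scene pixel (216,138), and the hook stands on the bench. I'll check the offset numerically, then hand in.

```bash
python3 - <<'E'
from look import *
s=np.load("scene.npy",allow_pickle=True).item()
n=px2w(s,[(216,136.5)],.056)[0]; b=px2w(s,[(189,141),(223,125.5),(241.5,147.5),(207.5,165.5-3)],.032)
print("nut",n.round(4),"brick",b.mean(0).round(4)); state()
if np.abs(n-b.mean(0))[:2].max()<.02: r.sign_off(); print("handed in")
E
```

```text
nut [ 0.5379 -0.3682  0.056 ] brick [ 0.5434 -0.3663  0.032 ]
t 16.08 pos [ 0.4651 -0.373   0.2046] z [ 0.0121 -0.0098 -0.9999] y [0.8541 0.52   0.0053] F [-0.7  0.6  0.8] w 1.002
the job is handed in; nothing more can be done
handed in
```

The nut is lying flat on the orange firebrick and the hook is back on the bench. I handed the job in at about 16 s of the 61 s; no verdict is reported.

**What I did:** I dragged the nut out from under the grating with the hook, then lifted the hook off it and set it down to one side. I gripped the nut on its flats in front of the grating and placed it on the brick.

**Last checks:**
- **Nut:** in the scene camera it lies flat, about 6 mm from the brick's middle (the limit is 40 mm).
- **Hook:** it stands level on the bench.
- **Gripper:** it is clear of everything, with wrist force near zero.

**Disagreements:**
- The top and wrist cameras differed by about 5 mm on the nut's position before the grasp. I moved the gripper to the wrist camera's value.
- The top and scene cameras differed by up to 6 mm on the brick's middle. I used a point between them, well inside tolerance.

No check failed.

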